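Unbar the sweets chest and hold its lid half open

TASK

Draw the locking bar sideways out of the staples at the front of the red-lidded sweets chest and lay it in the blue tray, letting go of it. Then lift the lid by its brass handle to 50 degrees and finish while still holding it there, because it falls shut if let go. Keep the lid shut until the bar lies in the tray, and leave the coffee pot, the green tin and the cup where they stand.

Things in the scene. Friction and masses are not known exactly. Their poses are not given: they have to be found in the camera images.
- chest: Pale wooden box, 200 (x) by 240 (y) by 85 mm high, fixed to the counter, with a flat red lid 10 mm thick (top at 95 mm when shut). Origin: centre of its underside, on the counter. Its x axis points from its front (staples and lug, facing the robot) to its back (hinge); y to the left seen from the robot; z up.
- staple_row (a point): On the chest front: two fixed steel staples at chest y = -30 and +30 mm (10 mm wide along y), the lid lug (14 mm) midway; their openings make a row along y. This point: middle of the row (chest frame -118, 0, 65 mm). Staple openings: 20 mm along x, z = 59 to 71 mm. Staples reach out to x = -132 and z = 55 to 75 mm; the lug to x = -133, z = 50 to 94 mm.
- bar: Loose aluminium locking bar, 70 g, 130 (y) by 16 (x) by 8 mm thick, upright yellow tab at its +y end. Origin: centre of its underside. It starts through staples and lug, along chest y, origin at chest (-118, about +23, 59) mm, and keeps the lid shut. Play 2 mm each side, 4 mm above. It comes out only to the chest +y side (tab side), free of both staples after 80 mm.
- bar_tab (a point): Grip point in the middle of the bar's yellow tab, 57 mm along the bar's +y from its origin, 30 mm above its underside. The tab is 12 mm thick along the bar (y), 20 mm wide (x) and stands from 8 to 48 mm above the underside; at the start 39 mm of free bar lie between tab and nearer staple.
- bar_tab_end (a point): Middle of the bar's end face at the tab (bar frame: y = +65 mm, 4 mm above the underside).
- bar_far_end (a point): Middle of the bar's other end face (bar frame: y = -65 mm, 4 mm above the underside).
- tray: Shallow blue open tray, 130 (x) by 190 (y) by 16 mm high, walls and floor 4 mm (inside 122 by 182 mm), 0.5 kg, loose on the counter, either to the left or to the right of the chest. Origin: centre of its underside; its y axis is its long side, z up.
- lid (a joint): Angle of the red lid: 0 shut, growing as its front edge rises, 50 degrees = 0.873 rad, stop at 1.45 rad. The lid weighs about 0.4 kg (0.25 to 0.55), turns freely and falls shut by its weight when let go anywhere below the stop.
- lid_handle (a point): Middle of the lid's brass handle: a round bar 10 mm thick, 110 mm long, along the chest's y axis, on two end posts; its axis is 35 mm above the lid's top face, 30 mm behind the lid's front edge. Shut, it lies at (-70, 0, 130.5) mm in the chest's frame: 170 mm in front of the hinge line and 45 mm above it.
- lid_hinge (a point): Middle of the lid's hinge line, along the chest's y axis at the upper back edge of the box: x = +100, y = 0, z = 85.5 mm in the chest's frame. Does not move with the lid.
- coffeepot: Loose brass coffee pot with spout and handle, 240 mm tall, belly 104 mm across, handle and spout reach 82 mm from its axis. Origin: centre of its underside. Leave alone.
- tin: Loose upright round tin with a green label, 72 mm across, 110 mm tall. Origin: centre of its underside. Leave alone.
- cup: Loose small white cup, 64 mm across, 60 mm tall. Origin: centre of its underside. Leave alone.

How it is judged:
By the outcome, as a careful person would: the job done as asked, in the order asked, and still so for the second after the job is handed in, while the arm keeps its last pose, push and grip.
It also fails if it takes over 58 s, if anything falls off the work surface, if the arm or the gripper's body presses on something with over 40 N, if the wrist force passes 120 N, or if a joint passes its speed limit or range.

ROBOT

A 6-joint arm with a two-finger parallel gripper is mounted at the origin on the work surface. World frame = base frame: x ahead of the robot, y to its left, z up, the work surface at z = 0. Lengths are in mm, angles in degrees, forces in N, time in s.
With the tool pointing down it reaches from about 300 to 850 mm from the base axis. Payload 4.2 kg.
Tool frame: the origin (TCP) lies at the very end of the fingers, on their centre line; the grasp point (between the pads) lies 19 mm behind it (env.grasp_offset is the distance from the TCP to the grasp point, in mm); z points along the fingers, y is the line along which they close (so a half turn about z gives the same grasp; the last joint's range is limited). The gripper opens to 91 mm and grips with 3 to 60 N. Pads are 32 mm wide; open, the fingers measure 118 mm over their backs; the gripper's body (76 mm by 178 mm) begins 60 mm behind the grasp point.
Start: joints at [-67.609, 18.312, 89.639, -0, 72.044, -1.146], TCP at [229.627, -527.176, 213.976] pointing down, gripper open.
Joint ranges: [-177.97, 177.97], [-48.28, 115.42], [12.27, 149.76], [-77.06, 257.06], [2.81, 150.46], [-146.56, 146.56]. Speed limits (degrees/s): [147.25, 147.25, 180, 180, 180, 180].

INTERFACE

Orientations are given as [roll, pitch, yaw] about the fixed x, y, z axes, in that order (R = Rz(yaw) Ry(pitch) Rx(roll)).
In Python, from workcell import env gives the robot as it stands. The module is installed in compiled form; this text tells all that it offers.
- The arm moves only by the tool send_rows, never from a script. Its argument "motion" is a list of rows, each an object of numbers: "tx", "ty", "tz": the shift along the tool's x, y, z in units of 500 mm (1.0 is 500 mm); "rx", "ry", "rz": the turn, a rotation vector about the tool's x, y, z in units of 30 degrees (1.0 is 30 degrees); "gripper": the closure, from -1 (fully open) to 1 (shut). In form: [{"tx": .., "ty": .., "tz": .., "rx": .., "ry": .., "rz": .., "gripper": ..}, ...]. A call has 1 to 12 rows; each row shifts and turns the commanded pose from where the row before left it, along the tool's axes as they then stand; what a row does not reach is not made up. A row lasts 1/8 s, in which the tool goes at most 62.5 mm and 10.7 degrees, less where a joint would pass 70% of its speed; a pose out of reach is approached as far as the arm can. A call with a number of a shift or a turn outside -1 to 1 is refused whole. A call with a gripper value outside its range is refused whole. The fingers move at their own pace and stop on an object; "grip_force" is the grip in N (left out, the last holds). Time passes only in rows, so rows that do not move let the fingers close. It gives the time, the measured TCP pose, the force, the opening and the grip force at its end, in the units of the state.
- env.state(): the state, without advancing time (a new reading comes with each control period).
- env.grab_frame(name): name is "scene" or "top" or "wrist"; returns a dict with "frame" (400x640x3 uint8, red, green, blue), "vertical_fov" (degrees; the focal length in pixels is half the picture's height over the tangent of half this angle, whatever the lens; pixels are square), "cx", "cy" (the principal point, pixels), "rvec" (rotation vector, rad) and "tvec" (3), from world to camera coordinates, as OpenCV has them; the wrist camera has in their place "T_tool_cam" (4x4, takes a point from camera to tool coordinates, whose origin is the TCP and whose axes are the flange's). Camera axes: x right, y down, z forward; pixel columns grow to the right and rows downward; lengths in mm; the calibration is good to about 2 mm. The wrist camera is an equidistant fisheye: a pixel r from the principal point sees the ray r / f radians off the axis. A picture is of the moment at which its call begins: read the wrist's pose just before it. There is no depth.
- env.job_done(): hands the job in; it is judged then, once.
The state is a dict: "time_s": time; "qpos": joint angles; "qvel": joint speeds; "effort": joint torques, N m; "ee_pos": TCP position; "ee_rot": TCP orientation; "force": force on the tool from outside, world axes, zero at the start; "torque": the same for the moment, N m; "gripper_width": finger opening in mm; "gripper_force": force on a finger pad.
Only numpy, scipy, OpenCV 4.12 (cv2) and the standard library are available. Lean on these libraries where they do the work, as an engineer would, in place of code of your own. Each camera call takes 0.05 s, during which the arm holds its last target. There are 200 camera calls.

## Working session

There is one attempt and no reset: what is moved stays moved. The work goes in short steps, Python scripts to look and compute and a tool call to move; the robot and the scene stay as the last step left them, time stands still between calls to the robot, and variables do not carry over. Pictures are saved under pics/ and viewed, at most 10 in all, crops included, and the job is handed in when it is done.

Besides the shell and the picture viewer there is one more tool, called after "Emit:" by a JSON object that holds its "api" and its "payload", one argument or row to a line. send_rows: Moves the arm, as the interface text tells. Shifts and turns lie within -1 to 1; 1 stands for 500 mm of shift or 30 degrees of turn. Its arguments: {"type":"object","properties":{"motion":{"type":"array"},"grip_force":{"type":"number"}},"required":["motion"]}

```bash
mkdir -p pics
cat > h.py <<'E'
import numpy as np, cv2
from workcell import env
def grab(n,save=None):
    f=env.grab_frame(n)
    if save: cv2.imwrite('pics/'+save,cv2.cvtColor(f['frame'],cv2.COLOR_RGB2BGR))
    return f
def K(f):
    h=f['frame'].shape[0]; fl=h/2/np.tan(np.radians(f['vertical_fov'])/2)
    return np.array([[fl,0,f['cx']],[0,fl,f['cy']],[0,0,1.]])
def back(f,u,v,z):
    R=cv2.Rodrigues(np.array(f['rvec'],float))[0]; t=np.array(f['tvec'],float).ravel()
    d=R.T@np.linalg.inv(K(f))@[u,v,1]; c=-R.T@t
    return c+d*(z-c[2])/d[2]
def proj(f,P):
    return cv2.projectPoints(np.array(P,float).reshape(-1,3),np.array(f['rvec'],float),np.array(f['tvec'],float),K(f),None)[0][:,0]
E
python3 - <<'E'
from h import *
print(env.state())
for n in('top','scene'):
    f=grab(n,n+'0.png'); print({k:v for k,v in f.items() if k!='frame'})
E
```

```text
{'time_s': 0.0, 'qpos': array([-6.76095504e+01,  1.83516836e+01,  8.97072825e+01, -4.53380857e-04,
        7.20432543e+01, -1.14544358e+00]), 'qvel': array([0.03341013, 0.08828205, 0.0652596 , 0.08996621, 0.00823313,
       0.03147502]), 'effort': array([ 1.41733672e-03, -4.12450254e+01, -2.31973743e+01,  7.26665184e-02,
        4.54784813e-02, -1.42946469e-04]), 'ee_pos': array([ 229.41926032, -526.69256479,  213.11391662]), 'ee_rot': array([-1.79897791e+02, -1.61246727e-03,  2.35360319e+01]), 'force': array([ 0.2869071 , -0.13258374,  0.10782631]), 'torque': array([ 0.01687861,  0.04220416, -0.04377854]), 'gripper_force': 0.0, 'gripper_width': 91.3462243538474}
{'vertical_fov': 51.777599366412474, 'cx': 325.1941561664247, 'cy': 194.33213638190028, 'rvec': array([ 2.15061736, -2.19265768,  0.07375169]), 'tvec': array([  6.82245928, 581.55124145, 963.89965008])}
{'vertical_fov': 44.18714945668283, 'cx': 323.7408139793688, 'cy': 205.49559711003786, 'rvec': array([ 1.97468422,  1.56664833, -0.58074218]), 'tvec': array([-138.20894467, -353.6979573 , 1573.30910152])}
```

View pics/top0.png

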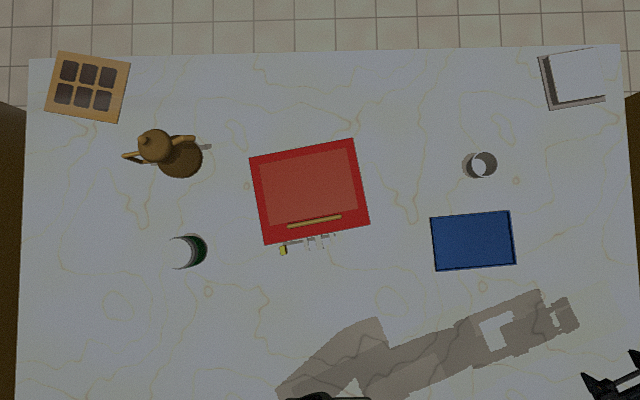

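View pics/scene0.png

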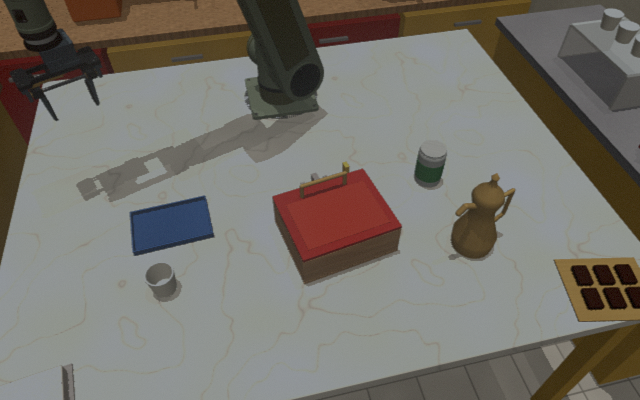

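Top view: red lid corners near (249,157), (354,138), (370,224), (264,245). The yellow tab is near (283,250), and the tray is on the right with its centre near (473,241). The tin is at about (190,252) and the pot at about (175,155), both on the tab side.

Run:
```python
from h import *
f=grab('top'); im=f['frame']; hsv=cv2.cvtColor(im,cv2.COLOR_RGB2HSV)
H,S,V=[hsv[...,i].astype(int) for i in range(3)]
def quad(m,z,name):
    m=m.astype(np.uint8)
    n,l,st,_=cv2.connectedComponentsWithStats(m); i=1+np.argmax(st[1:,4]); 
    m=(l==i).astype(np.uint8)
    c=max(cv2.findContours(m,cv2.RETR_EXTERNAL,cv2.CHAIN_APPROX_NONE)[0],key=cv2.contourArea)
    P=np.array([back(f,u,v,z)[:2] for u,v in c[:,0]],np.float32)
    r=cv2.minAreaRect(P); print(name,r); return r
quad(((H<8)|(H>172))&(S>130)&(V>60),95,'lid')
quad((abs(H-110)<12)&(S>120)&(V>40),16,'tray')
m=(abs(H-28)<6)&(S>130)&(V>80); m[:,:260]=0; m[:,310:]=0; m[:235]=0
ys,xs=np.nonzero(m); print('tab px',xs.mean(),ys.mean(),len(xs),xs.min(),xs.max(),ys.min(),ys.max(), back(f,xs.mean(),ys.mean(),95))
print('tin',back(f,182,252,110),'pot',back(f,155,147,235),'cup',back(f,481,164,30))
cv2.imwrite('pics/c1.png',cv2.cvtColor(cv2.resize(im[200:280,250:390],None,fx=5,fy=5,interpolation=cv2.INTER_CUBIC),cv2.COLOR_RGB2BGR))
```

```text
lid ((585.1697387695312, 31.553184509277344), (198.32205200195312, 237.72789001464844), 10.07900333404541)
tray ((465.1156005859375, -353.8310546875), (127.92459106445312, 189.34950256347656), 4.240785598754883)
tab px 282.219512195122 249.85365853658536 41 280 285 246 254 [454.78556905  91.55987551  95.        ]
tin [454.79213854 308.17425161 110.        ] pot [661.47007751 316.75911134 235.        ] cup [ 646.1898974  -377.23748735   30.        ]
```

View pics/c1.png

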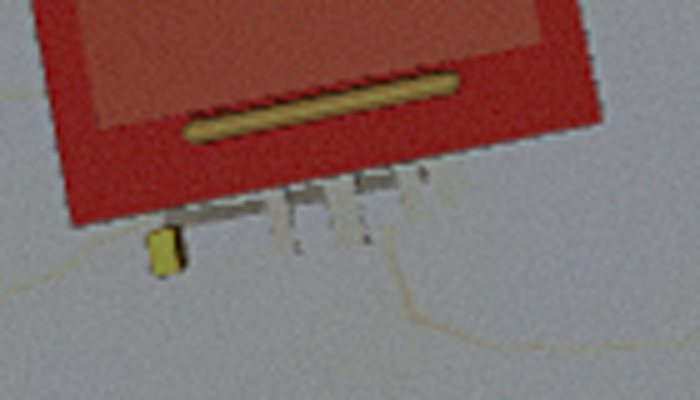

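Chest centre is about (585, 31.5) with yaw 10.1°, and the tray centre is about (465, -354) with yaw 4.2°. The tab falls at chest (-118, 82), which matches the prediction. I'm moving above the tab.

Emit:
{"api": "send_rows", "payload": {
  "motion": [
    {"tx":0.07,"ty":-0.074,"gripper":0.1},
    {"tx":0.07,"ty":-0.074,"gripper":0.1},
    {"tx":0.07,"ty":-0.074,"gripper":0.1},
    {"tx":0.07,"ty":-0.074,"gripper":0.1},
    {"tx":0.07,"ty":-0.074,"gripper":0.1},
    {"tx":0.07,"ty":-0.074,"gripper":0.1},
    {"tx":0.07,"ty":-0.074,"gripper":0.1},
    {"tx":0.07,"ty":-0.074,"gripper":0.1},
    {"tx":0.07,"ty":-0.074,"gripper":0.1},
    {"tx":0.07,"ty":-0.074,"gripper":0.1},
    {"tx":0.07,"ty":-0.074,"gripper":0.1},
    {"tx":0.07,"ty":-0.074,"gripper":0.1}
  ],
  "grip_force": 20
}}

```text
invalid input at $.motion[0]: expected keys tx, ty, tz, rx, ry, rz, gripper
```

Emit:
{"api": "send_rows", "payload": {
  "motion": [
    {"tx":0.059,"ty":-0.067,"gripper":0.1},
    {"rz":0.225,"gripper":0.1},
    {"rz":0.224,"gripper":0.1},
    {"tz":0.08,"gripper":0.1},
    {"gripper":0.1},
    {"gripper":0.1}
  ]
}}

```text
invalid input at $.motion[0]: expected keys tx, ty, tz, rx, ry, rz, gripper
```

Run:
```python
from h import *
s=env.state(); print(s['ee_pos'],s['ee_rot'],s['gripper_width'])
f=grab('wrist','w1.png'); print({k:v for k,v in f.items() if k!='frame'})
```

```text
[ 229.46777527 -526.80887002  213.32465076] [-1.79924250e+02 -5.87271227e-05  2.35352312e+01] 90.8978835872764
{'vertical_fov': 65.70646984690485, 'cx': 317.79351071658266, 'cy': 198.89955526623902, 'T_tool_cam': array([[-4.65875366e-04, -9.64310527e-01, -2.64773472e-01,
         7.54987096e+01],
       [ 9.99999019e-01, -7.98955037e-04,  1.15028836e-03,
        -4.41388005e-01],
       [-1.32077727e-03, -2.64772676e-01,  9.64309953e-01,
        -1.69670444e+02],
       [ 0.00000000e+00,  0.00000000e+00,  0.00000000e+00,
         1.00000000e+00]])}
```

View pics/w1.png

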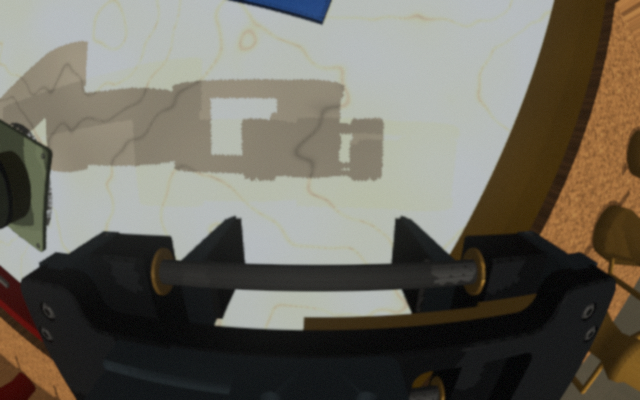

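The arm hasn't moved: every key is required in each row. The wrist view shows only the counter, the arm's shadow and the tray edge. I'm resending the rows with all the keys.

Emit:
{"api": "send_rows", "payload": {
  "motion": [
    {"tx":0.07,"ty":-0.074,"tz":0,"rx":0,"ry":0,"rz":0,"gripper":0.1},
    {"tx":0.07,"ty":-0.074,"tz":0,"rx":0,"ry":0,"rz":0,"gripper":0.1},
    {"tx":0.07,"ty":-0.074,"tz":0,"rx":0,"ry":0,"rz":0,"gripper":0.1},
    {"tx":0.07,"ty":-0.074,"tz":0,"rx":0,"ry":0,"rz":0,"gripper":0.1},
    {"tx":0.07,"ty":-0.074,"tz":0,"rx":0,"ry":0,"rz":0,"gripper":0.1},
    {"tx":0.07,"ty":-0.074,"tz":0,"rx":0,"ry":0,"rz":0,"gripper":0.1},
    {"tx":0.07,"ty":-0.074,"tz":0,"rx":0,"ry":0,"rz":0,"gripper":0.1},
    {"tx":0.07,"ty":-0.074,"tz":0,"rx":0,"ry":0,"rz":0,"gripper":0.1},
    {"tx":0.07,"ty":-0.074,"tz":0,"rx":0,"ry":0,"rz":0,"gripper":0.1},
    {"tx":0.07,"ty":-0.074,"tz":0,"rx":0,"ry":0,"rz":0,"gripper":0.1},
    {"tx":0.07,"ty":-0.074,"tz":0,"rx":0,"ry":0,"rz":0,"gripper":0.1},
    {"tx":0.07,"ty":-0.074,"tz":0,"rx":0,"ry":0,"rz":0,"gripper":0.1}
  ],
  "grip_force": 20
}}

```text
time_s: 1.7
ee_pos: [437.6, 49.3, 214.0]
ee_rot: [180.0, -0.0, 23.6]
force: [0.6, -0.5, -0.2]
gripper_width: 40.8
gripper_force: 0.0
```

Emit:
{"api": "send_rows", "payload": {
  "motion": [
    {"tx":0.059,"ty":-0.067,"tz":0,"rx":0,"ry":0,"rz":0,"gripper":0.1},
    {"tx":0,"ty":0,"tz":0,"rx":0,"ry":0,"rz":0.225,"gripper":0.1},
    {"tx":0,"ty":0,"tz":0,"rx":0,"ry":0,"rz":0.224,"gripper":0.1},
    {"tx":0,"ty":0,"tz":0.08,"rx":0,"ry":0,"rz":0,"gripper":0.1},
    {"tx":0,"ty":0,"tz":0,"rx":0,"ry":0,"rz":0,"gripper":0.1},
    {"tx":0,"ty":0,"tz":0,"rx":0,"ry":0,"rz":0,"gripper":0.1},
    {"tx":0,"ty":0,"tz":0,"rx":0,"ry":0,"rz":0,"gripper":0.1}
  ]
}}

```text
time_s: 2.58
ee_pos: [452.0, 90.2, 175.2]
ee_rot: [180.0, -0.2, 10.1]
force: [0.2, -0.0, 0.5]
gripper_width: 41.0
gripper_force: 0.0
```

```bash
cat >> h.py <<'E'
from scipy.spatial.transform import Rotation as Ro
def wproj(f,s,P):
    Rt=Ro.from_euler('xyz',s['ee_rot'],degrees=True).as_matrix(); T=np.array(f['T_tool_cam'])
    p=(np.array(P,float).reshape(-1,3)-s['ee_pos'])@Rt; p=(p-T[:3,3])@T[:3,:3]
    fl=K(f)[0,0]; rho=np.hypot(p[:,0],p[:,1]); k=fl*np.arctan2(rho,p[:,2])/rho
    return np.c_[f['cx']+k*p[:,0],f['cy']+k*p[:,1]]
def chest(P,c=(585.2,31.55),yaw=10.08):
    return np.array(P,float).reshape(-1,3)@Ro.from_euler('z',yaw,degrees=True).as_matrix().T+[c[0],c[1],0]
E
python3 - <<'E'
from h import *
s=env.state(); print(s['time_s'],s['ee_pos'],s['ee_rot'],s['gripper_width'],s['qpos'])
f=env.grab_frame('wrist'); im=f['frame'].copy()
for u,v in wproj(f,s,chest([[-118,80,107],[-100,120,95],[-100,-120,95],[-70,55,130],[-70,-55,130],[-132,30,75],[-132,-30,75]])): cv2.circle(im,(int(u),int(v)),4,(255,0,255),1)
cv2.imwrite('pics/w2.png',im[...,::-1])
E
```

```text
2.575 [451.9905643   90.20776637 175.24545434] [ 1.79996007e+02 -1.53295780e-01  1.00582581e+01] 40.985863931617146 [ 9.85951915e+00  9.75455998e+00  1.07384032e+02 -3.89477003e-03
  6.27080994e+01  8.98030476e+01]
```

View pics/w2.png

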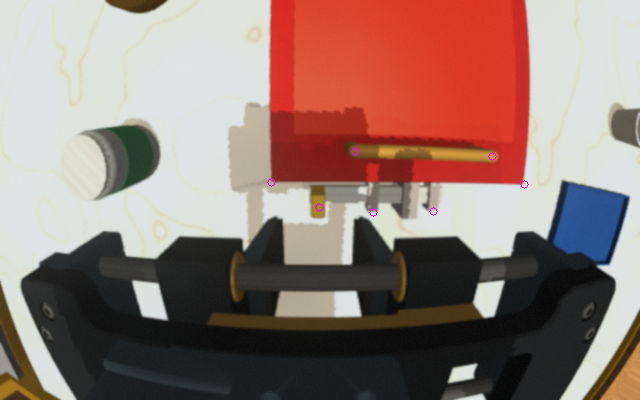

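The projected points (tab, lid corners, handle ends, staples) land on their features within about 2 mm. Now I'll descend and grip the tab.

Emit:
{"api": "send_rows", "payload": {
  "motion": [
    {"tx":-0.002,"ty":0,"tz":0.08,"rx":0,"ry":0,"rz":0,"gripper":0.1},
    {"tx":0,"ty":0,"tz":0.08,"rx":0,"ry":0,"rz":0,"gripper":0.1},
    {"tx":0,"ty":0,"tz":0.04,"rx":0,"ry":0,"rz":0,"gripper":0.1},
    {"tx":0,"ty":0,"tz":0,"rx":0,"ry":0,"rz":0,"gripper":0.1},
    {"tx":0,"ty":0,"tz":0,"rx":0,"ry":0,"rz":0,"gripper":1},
    {"tx":0,"ty":0,"tz":0,"rx":0,"ry":0,"rz":0,"gripper":1},
    {"tx":0,"ty":0,"tz":0,"rx":0,"ry":0,"rz":0,"gripper":1},
    {"tx":0,"ty":0,"tz":0,"rx":0,"ry":0,"rz":0,"gripper":1},
    {"tx":0,"ty":0,"tz":0,"rx":0,"ry":0,"rz":0,"gripper":1}
  ],
  "grip_force": 20
}}

```text
time_s: 3.75
ee_pos: [450.5, 90.0, 74.6]
ee_rot: [180.0, -0.1, 10.1]
force: [-1.7, 1.0, 5.6]
gripper_width: 12.2
gripper_force: 20.0
```

Emit:
{"api": "send_rows", "payload": {
  "motion": [
    {"tx":0,"ty":0,"tz":-0.003,"rx":0,"ry":0,"rz":0,"gripper":1},
    {"tx":0,"ty":-0.02,"tz":0,"rx":0,"ry":0,"rz":0,"gripper":1},
    {"tx":0,"ty":-0.02,"tz":0,"rx":0,"ry":0,"rz":0,"gripper":1}
  ]
}}

```text
time_s: 4.12
ee_pos: [446.1, 110.2, 75.1]
ee_rot: [-180.0, 0.0, 10.1]
force: [0.2, 0.3, -1.2]
gripper_width: 11.4
gripper_force: 20.0
```

Emit:
{"api": "send_rows", "payload": {
  "motion": [
    {"tx":0,"ty":-0.03,"tz":0,"rx":0,"ry":0,"rz":0,"gripper":1},
    {"tx":0,"ty":-0.03,"tz":0,"rx":0,"ry":0,"rz":0,"gripper":1},
    {"tx":0,"ty":-0.03,"tz":0,"rx":0,"ry":0,"rz":0,"gripper":1},
    {"tx":0,"ty":-0.03,"tz":0,"rx":0,"ry":0,"rz":0,"gripper":1},
    {"tx":0,"ty":-0.03,"tz":0,"rx":0,"ry":0,"rz":0,"gripper":1},
    {"tx":0,"ty":0,"tz":0,"rx":0,"ry":0,"rz":0,"gripper":1},
    {"tx":0,"ty":0,"tz":0,"rx":0,"ry":0,"rz":0,"gripper":1}
  ]
}}

```text
time_s: 5.0
ee_pos: [433.4, 183.3, 75.4]
ee_rot: [180.0, 0.0, 10.1]
force: [0.4, 0.4, -0.0]
gripper_width: 12.0
gripper_force: 20.0
```

Run:
```python
from h import *
grab('wrist','w3.png')
```

```text
(no output)
```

View pics/w3.png

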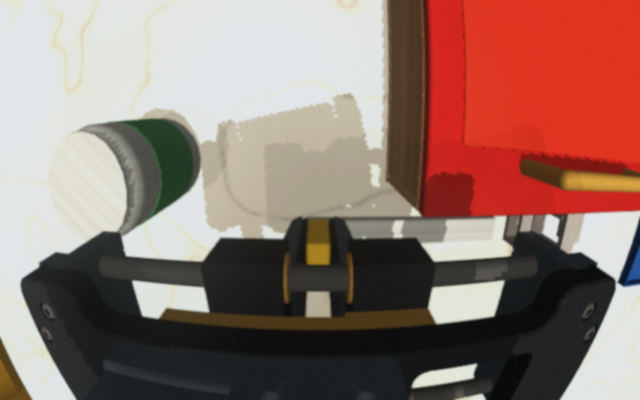

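The bar is clear of both staples: its far end is at about (500,228), outside the nearer staple at about (513,235). I'm lifting it and carrying it to the tray.

Emit:
{"api": "send_rows", "payload": {
  "motion": [
    {"tx":-0.02,"ty":0,"tz":-0.05,"rx":0,"ry":0,"rz":0,"gripper":1},
    {"tx":-0.02,"ty":0,"tz":-0.09,"rx":0,"ry":0,"rz":0,"gripper":1},
    {"tx":-0.02,"ty":0,"tz":-0.09,"rx":0,"ry":0,"rz":0,"gripper":1},
    {"tx":0,"ty":0,"tz":-0.07,"rx":0,"ry":0,"rz":0,"gripper":1}
  ]
}}

```text
time_s: 5.55
ee_pos: [403.5, 177.6, 227.3]
ee_rot: [-180.0, -0.1, 10.0]
force: [0.5, 0.5, -0.1]
gripper_width: 11.5
gripper_force: 20.0
```

Emit:
{"api": "send_rows", "payload": {
  "motion": [
    {"tx":0,"ty":0.05,"tz":0,"rx":0,"ry":0,"rz":0,"gripper":1},
    {"tx":-0.007,"ty":0.094,"tz":0,"rx":0,"ry":0,"rz":0,"gripper":1},
    {"tx":-0.007,"ty":0.094,"tz":0,"rx":0,"ry":0,"rz":0,"gripper":1},
    {"tx":-0.007,"ty":0.094,"tz":0,"rx":0,"ry":0,"rz":0,"gripper":1},
    {"tx":-0.007,"ty":0.094,"tz":0,"rx":0,"ry":0,"rz":0,"gripper":1},
    {"tx":-0.007,"ty":0.094,"tz":0,"rx":0,"ry":0,"rz":0,"gripper":1},
    {"tx":-0.007,"ty":0.094,"tz":0,"rx":0,"ry":0,"rz":0,"gripper":1},
    {"tx":-0.007,"ty":0.094,"tz":0,"rx":0,"ry":0,"rz":0,"gripper":1},
    {"tx":-0.007,"ty":0.094,"tz":0,"rx":0,"ry":0,"rz":0,"gripper":1},
    {"tx":-0.007,"ty":0.094,"tz":0,"rx":0,"ry":0,"rz":0,"gripper":1},
    {"tx":0,"ty":0.08,"tz":0,"rx":0,"ry":0,"rz":0.195,"gripper":1},
    {"tx":0,"ty":0,"tz":0,"rx":0,"ry":0,"rz":0,"gripper":1}
  ]
}}

```text
time_s: 7.05
ee_pos: [457.8, -310.6, 224.8]
ee_rot: [180.0, 0.0, 4.0]
force: [-0.8, 0.8, -0.7]
gripper_width: 11.8
gripper_force: 20.0
```

Emit:
{"api": "send_rows", "payload": {
  "motion": [
    {"tx":0,"ty":0,"tz":0.09,"rx":0,"ry":0,"rz":0,"gripper":1},
    {"tx":0,"ty":0,"tz":0.09,"rx":0,"ry":0,"rz":0,"gripper":1},
    {"tx":0,"ty":0,"tz":0.09,"rx":0,"ry":0,"rz":0,"gripper":1},
    {"tx":0,"ty":0,"tz":0.09,"rx":0,"ry":0,"rz":0,"gripper":1},
    {"tx":0,"ty":0,"tz":0,"rx":0,"ry":0,"rz":0,"gripper":1},
    {"tx":0,"ty":0,"tz":0,"rx":0,"ry":0,"rz":0,"gripper":1}
  ]
}}

```text
time_s: 7.8
ee_pos: [459.1, -308.2, 47.0]
ee_rot: [179.9, -0.1, 4.2]
force: [-0.6, -0.3, -0.3]
gripper_width: 11.8
gripper_force: 20.0
```

Run:
```python
from h import *
f=grab('wrist'); g=grab('top')
a=f['frame'][100:320,250:560]; b=cv2.resize(g['frame'][190:290,400:540],(308,220),interpolation=cv2.INTER_CUBIC)
cv2.imwrite('pics/p4.png',np.hstack([a,b])[...,::-1])
```

```text
(no output)
```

View pics/p4.png

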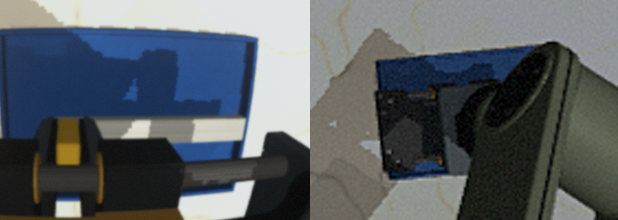

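The bar hangs level over the tray with its far end at about (243,130), inside the right wall. I'll lower it.

Emit:
{"api": "send_rows", "payload": {
  "motion": [
    {"tx":0,"ty":0,"tz":0.03,"rx":0,"ry":0,"rz":0,"gripper":1},
    {"tx":0,"ty":0,"tz":0.014,"rx":0,"ry":0,"rz":0,"gripper":1},
    {"tx":0,"ty":0,"tz":0.004,"rx":0,"ry":0,"rz":0,"gripper":1},
    {"tx":0,"ty":0,"tz":0,"rx":0,"ry":0,"rz":0,"gripper":1}
  ]
}}

```text
time_s: 8.4
ee_pos: [458.2, -307.8, 21.2]
ee_rot: [-180.0, 0.0, 4.2]
force: [-0.0, 0.3, -1.7]
gripper_width: 11.7
gripper_force: 20.0
```

Emit:
{"api": "send_rows", "payload": {
  "motion": [
    {"tx":0,"ty":0,"tz":0.003,"rx":0,"ry":0,"rz":0,"gripper":1},
    {"tx":0,"ty":0,"tz":0,"rx":0,"ry":0,"rz":0,"gripper":1},
    {"tx":0,"ty":0,"tz":0,"rx":0,"ry":0,"rz":0,"gripper":0.3},
    {"tx":0,"ty":0,"tz":0,"rx":0,"ry":0,"rz":0,"gripper":0.3},
    {"tx":0,"ty":0,"tz":0,"rx":0,"ry":0,"rz":0,"gripper":0.3},
    {"tx":0,"ty":0,"tz":0,"rx":0,"ry":0,"rz":0,"gripper":0.3},
    {"tx":0,"ty":0,"tz":-0.02,"rx":0,"ry":0,"rz":0,"gripper":0.3},
    {"tx":0,"ty":0,"tz":-0.05,"rx":0,"ry":0,"rz":0,"gripper":0.3},
    {"tx":0,"ty":0,"tz":-0.09,"rx":0,"ry":0,"rz":0,"gripper":0.3},
    {"tx":0,"ty":0,"tz":-0.09,"rx":0,"ry":0,"rz":0,"gripper":0.3},
    {"tx":0,"ty":0,"tz":-0.09,"rx":0,"ry":0,"rz":0,"gripper":-1},
    {"tx":0,"ty":0,"tz":-0.07,"rx":0,"ry":0,"rz":0,"gripper":-1}
  ]
}}

```text
time_s: 9.9
ee_pos: [458.4, -307.9, 228.0]
ee_rot: [179.9, -0.1, 4.2]
force: [-0.1, 0.1, -0.5]
gripper_width: 48.7
gripper_force: 0.0
```

Released. Next I'll move above the handle and turn so the fingers close along chest x.

Emit:
{"api": "send_rows", "payload": {
  "motion": [
    {"tx":0.02,"ty":-0.08,"tz":0,"rx":0,"ry":0,"rz":0,"gripper":-1},
    {"tx":0.02,"ty":-0.08,"tz":0,"rx":0,"ry":0,"rz":0,"gripper":-1},
    {"tx":0.02,"ty":-0.08,"tz":0,"rx":0,"ry":0,"rz":0,"gripper":-1},
    {"tx":0.02,"ty":-0.08,"tz":0,"rx":0,"ry":0,"rz":0,"gripper":-1},
    {"tx":0.02,"ty":-0.08,"tz":0,"rx":0,"ry":0,"rz":0,"gripper":-1},
    {"tx":0.02,"ty":-0.08,"tz":0,"rx":0,"ry":0,"rz":0,"gripper":-1},
    {"tx":0.02,"ty":-0.08,"tz":0,"rx":0,"ry":0,"rz":0,"gripper":-1},
    {"tx":0.024,"ty":-0.084,"tz":0,"rx":0,"ry":0,"rz":0,"gripper":-1}
  ]
}}

```text
time_s: 10.9
ee_pos: [516.3, 20.7, 225.8]
ee_rot: [180.0, -0.1, 4.2]
force: [0.3, 0.2, 0.6]
gripper_width: 91.4
gripper_force: 0.0
```

Emit:
{"api": "send_rows", "payload": {
  "motion": [
    {"tx":0,"ty":0,"tz":0,"rx":0,"ry":0,"rz":-0.32,"gripper":-1},
    {"tx":0,"ty":0,"tz":0,"rx":0,"ry":0,"rz":-0.32,"gripper":-1},
    {"tx":0,"ty":0,"tz":0,"rx":0,"ry":0,"rz":-0.32,"gripper":-1},
    {"tx":0,"ty":0,"tz":0,"rx":0,"ry":0,"rz":-0.32,"gripper":-1},
    {"tx":0,"ty":0,"tz":0,"rx":0,"ry":0,"rz":-0.32,"gripper":-1},
    {"tx":0,"ty":0,"tz":0,"rx":0,"ry":0,"rz":-0.32,"gripper":-1},
    {"tx":0,"ty":0,"tz":0,"rx":0,"ry":0,"rz":-0.32,"gripper":-1},
    {"tx":0,"ty":0,"tz":0,"rx":0,"ry":0,"rz":-0.32,"gripper":-1},
    {"tx":0,"ty":0,"tz":0,"rx":0,"ry":0,"rz":-0.32,"gripper":-1},
    {"tx":0,"ty":0,"tz":0,"rx":0,"ry":0,"rz":-0.31,"gripper":-1},
    {"tx":0,"ty":0,"tz":0,"rx":0,"ry":0,"rz":0,"gripper":-1},
    {"tx":0,"ty":0,"tz":0,"rx":0,"ry":0,"rz":0,"gripper":-1}
  ]
}}

```text
time_s: 12.4
ee_pos: [516.3, 19.4, 225.3]
ee_rot: [180.0, 0.0, 99.8]
force: [-0.4, -0.1, -0.2]
gripper_width: 91.0
gripper_force: 0.0
```

Run:
```python
from h import *
s=env.state(); print(s['ee_pos'],s['ee_rot'],s['gripper_width'],s['qpos'])
f=env.grab_frame('wrist'); g=grab('top'); im=f['frame'].copy()
for u,v in wproj(f,s,chest([[-70,55,130.5],[-70,-55,130.5],[-100,120,95],[100,120,95],[-70,0,130.5]])): cv2.circle(im,(int(u),int(v)),4,(255,0,255),1)
b=cv2.resize(g['frame'][200:280,410:530],(600,400),interpolation=cv2.INTER_CUBIC)
im=cv2.resize(im,(400,250),interpolation=cv2.INTER_AREA); p=np.zeros((400,800,3),np.uint8); p[:250,:400]=im; p[:267,400:]=cv2.resize(b,(400,267))
cv2.imwrite('pics/p5.png',p[:270,:,::-1])
```

```text
[516.29387215  19.39225239 225.28974291] [1.79971994e+02 8.27963199e-03 9.97861352e+01] 91.03489015420001 [ 8.78123881e-01  1.26076827e+01  9.59906494e+01 -4.05549580e-03
  7.13727175e+01 -8.90671898e+00]
```

View pics/p5.png

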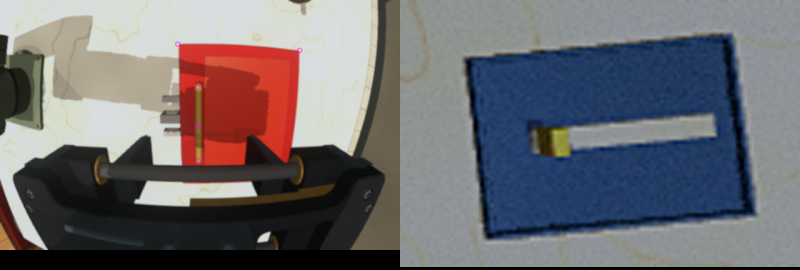

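The bar lies flat inside the tray, with its tab at the left end (about (550,140) in the crop). The handle lies where predicted, between the fingers. I'll descend and grip it.

Emit:
{"api": "send_rows", "payload": {
  "motion": [
    {"tx":0,"ty":0,"tz":0.08,"rx":0,"ry":0,"rz":-0.01,"gripper":-1},
    {"tx":0,"ty":0,"tz":0.08,"rx":0,"ry":0,"rz":0,"gripper":-1},
    {"tx":0,"ty":0,"tz":0.05,"rx":0,"ry":0,"rz":0,"gripper":-1},
    {"tx":0,"ty":0,"tz":0.016,"rx":0,"ry":0,"rz":0,"gripper":-1},
    {"tx":0,"ty":0,"tz":0,"rx":0,"ry":0,"rz":0,"gripper":1},
    {"tx":0,"ty":0,"tz":0,"rx":0,"ry":0,"rz":0,"gripper":1},
    {"tx":0,"ty":0,"tz":0,"rx":0,"ry":0,"rz":0,"gripper":1},
    {"tx":0,"ty":0,"tz":0,"rx":0,"ry":0,"rz":0,"gripper":1},
    {"tx":0,"ty":0,"tz":0,"rx":0,"ry":0,"rz":0,"gripper":1},
    {"tx":0,"ty":0,"tz":0,"rx":0,"ry":0,"rz":0,"gripper":1},
    {"tx":0,"ty":0,"tz":0,"rx":0,"ry":0,"rz":0,"gripper":1}
  ],
  "grip_force": 30
}}

```text
time_s: 13.88
ee_pos: [516.3, 19.4, 111.9]
ee_rot: [-180.0, 0.0, 100.2]
force: [0.9, -0.6, -0.0]
gripper_width: 24.2
gripper_force: 0.0
```

Emit:
{"api": "send_rows", "payload": {
  "motion": [
    {"tx":0,"ty":0,"tz":0,"rx":0,"ry":0,"rz":0,"gripper":1},
    {"tx":0,"ty":0,"tz":0,"rx":0,"ry":0,"rz":0,"gripper":1},
    {"tx":0,"ty":0,"tz":0,"rx":0,"ry":0,"rz":0,"gripper":1}
  ]
}}

```text
time_s: 14.25
ee_pos: [515.9, 19.3, 111.9]
ee_rot: [-179.9, 0.0, 100.2]
force: [-1.5, -1.0, 0.9]
gripper_width: 9.2
gripper_force: 30.0
```

Emit:
{"api": "send_rows", "payload": {
  "motion": [
    {"tx":0,"ty":0.0026,"tz":-0.0148,"rx":0.0833,"ry":0,"rz":0,"gripper":1},
    {"tx":0,"ty":0.0026,"tz":-0.0148,"rx":0.0833,"ry":0,"rz":0,"gripper":1},
    {"tx":0,"ty":0,"tz":0,"rx":0,"ry":0,"rz":0,"gripper":1}
  ]
}}

```text
time_s: 14.62
ee_pos: [518.6, 19.8, 126.1]
ee_rot: [-174.9, 0.0, 100.2]
force: [-2.1, -0.5, -2.2]
gripper_width: 9.3
gripper_force: 30.0
```

Forces are small, so I'll continue the arc.

Emit:
{"api": "send_rows", "payload": {
  "motion": [
    {"tx":0,"ty":0.0026,"tz":-0.0148,"rx":0.0833,"ry":0,"rz":0,"gripper":1},
    {"tx":0,"ty":0.0026,"tz":-0.0148,"rx":0.0833,"ry":0,"rz":0,"gripper":1},
    {"tx":0,"ty":0.0026,"tz":-0.0148,"rx":0.0833,"ry":0,"rz":0,"gripper":1},
    {"tx":0,"ty":0.0026,"tz":-0.0148,"rx":0.0833,"ry":0,"rz":0,"gripper":1},
    {"tx":0,"ty":0.0026,"tz":-0.0148,"rx":0.0833,"ry":0,"rz":0,"gripper":1},
    {"tx":0,"ty":0.0026,"tz":-0.0148,"rx":0.0833,"ry":0,"rz":0,"gripper":1},
    {"tx":0,"ty":0,"tz":0,"rx":0,"ry":0,"rz":0,"gripper":1}
  ]
}}

```text
time_s: 15.5
ee_pos: [534.6, 22.6, 168.0]
ee_rot: [-159.9, 0.0, 100.2]
force: [-4.0, -2.1, -0.1]
gripper_width: 9.2
gripper_force: 30.0
```

```bash
cat > lid.py <<'E'
from h import *
s=env.state(); R=Ro.from_euler('xyz',s['ee_rot'],degrees=True).as_matrix()
g=s['ee_pos']-R[:,2]*env.grasp_offset
c=(g-[585.2,31.55,0])@Ro.from_euler('z',10.08,degrees=True).as_matrix(); r=c-[100,0,85.5]
print('chest',c.round(1),'r',np.hypot(r[0],r[2]),'lid',np.degrees(np.arctan2(r[2],-r[0])-np.arctan2(45,170)),s['force'],s['qpos'].round(1),s['time_s'])
E
python3 lid.py
```

```text
chest [-45.    0.  185.7] r 176.20962214657075 lid 19.821119438386567 [-4.00894534 -2.0768122  -0.07657902] [ 2.8 27.5 84.9 -2.6 87.6 -6.9] 15.5
```

Emit:
{"api": "send_rows", "payload": {
  "motion": [
    {"tx":0,"ty":0.0026,"tz":-0.0148,"rx":0.0833,"ry":0,"rz":0,"gripper":1},
    {"tx":0,"ty":0.0026,"tz":-0.0148,"rx":0.0833,"ry":0,"rz":0,"gripper":1},
    {"tx":0,"ty":0.0026,"tz":-0.0148,"rx":0.0833,"ry":0,"rz":0,"gripper":1},
    {"tx":0,"ty":0.0026,"tz":-0.0148,"rx":0.0833,"ry":0,"rz":0,"gripper":1},
    {"tx":0,"ty":0.0026,"tz":-0.0148,"rx":0.0833,"ry":0,"rz":0,"gripper":1},
    {"tx":0,"ty":0.0026,"tz":-0.0148,"rx":0.0833,"ry":0,"rz":0,"gripper":1},
    {"tx":0,"ty":0,"tz":0,"rx":0,"ry":0,"rz":0,"gripper":1}
  ]
}}

```text
time_s: 16.38
ee_pos: [561.0, 27.3, 204.5]
ee_rot: [-145.0, 0.0, 100.2]
force: [-4.3, -1.5, 1.4]
gripper_width: 9.1
gripper_force: 30.0
```

Emit:
{"api": "send_rows", "payload": {
  "motion": [
    {"tx":0,"ty":0.0026,"tz":-0.0148,"rx":0.0833,"ry":0,"rz":0,"gripper":1},
    {"tx":0,"ty":0.0026,"tz":-0.0148,"rx":0.0833,"ry":0,"rz":0,"gripper":1},
    {"tx":0,"ty":0.0026,"tz":-0.0148,"rx":0.0833,"ry":0,"rz":0,"gripper":1},
    {"tx":0,"ty":0,"tz":0,"rx":0,"ry":0,"rz":0,"gripper":1}
  ]
}}

```text
time_s: 16.88
ee_pos: [577.5, 30.2, 219.9]
ee_rot: [-137.5, 0.0, 100.2]
force: [-3.0, -2.2, 2.6]
gripper_width: 9.4
gripper_force: 30.0
```

```bash
python3 lid.py
```

```text
chest [  4.9   0.  233.7] r 176.13654468167238 lid 42.48627779388572 [-2.99761455 -2.22987446  2.64957792] [  4.2  42.5  59.1  -4.7 120.6  -6.8] 16.875
```

Emit:
{"api": "send_rows", "payload": {
  "motion": [
    {"tx":0,"ty":0.0026,"tz":-0.0148,"rx":0.0833,"ry":0,"rz":0,"gripper":1},
    {"tx":0,"ty":0.0026,"tz":-0.0148,"rx":0.0833,"ry":0,"rz":0,"gripper":1},
    {"tx":0,"ty":0.0026,"tz":-0.0148,"rx":0.0833,"ry":0,"rz":0,"gripper":1},
    {"tx":0,"ty":0,"tz":0,"rx":0,"ry":0,"rz":0,"gripper":1},
    {"tx":0,"ty":0,"tz":0,"rx":0,"ry":0,"rz":0,"gripper":1},
    {"tx":0,"ty":0,"tz":0,"rx":0,"ry":0,"rz":0,"gripper":1}
  ]
}}

```text
time_s: 17.62
ee_pos: [595.9, 33.4, 232.9]
ee_rot: [-130.2, 0.0, 100.2]
force: [-1.5, -2.6, 0.6]
gripper_width: 9.2
gripper_force: 30.0
```

```bash
python3 lid.py
python3 - <<'E'
from h import *
f=grab('scene'); im=f['frame'].copy(); t=np.radians(50)
def L(x,y,z):
    a,b=x-100,z-85.5; return [100+a*np.cos(t)+b*np.sin(t),y,85.5-a*np.sin(t)+b*np.cos(t)]
for u,v in proj(f,chest([L(-100,120,95),L(-100,-120,95),L(100,120,95),L(-70,0,130.5)])): cv2.circle(im,(int(u),int(v)),3,(0,255,255),1)
cv2.imwrite('pics/s9.png',im[...,::-1])
E
```

```text
chest [ 25.2  -0.  245. ] r 176.14629638502575 lid 50.06122350401887 [-1.46551667 -2.59263022  0.61609014] [  4.5  48.4  49.7  -5.8 131.4  -7.5] 17.625
```

View pics/s9.png

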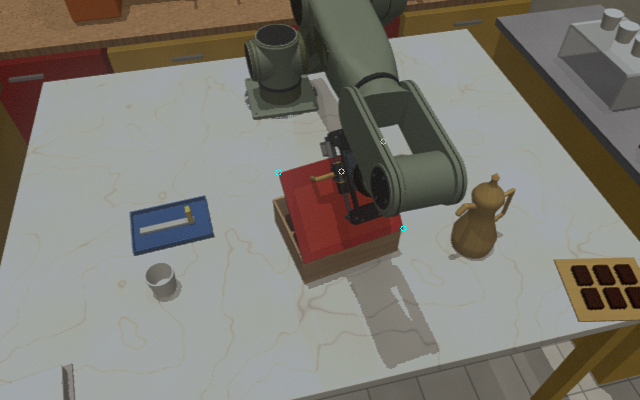

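The lid's free front corner at about (281,172) matches the 50° prediction of (279,173). The bar is in the tray, and the pot and cup haven't moved. The tin is hidden behind the arm, which passed well above it. I'm handing the job in.

```bash
python3 -c "
from workcell import env
print(env.job_done())"
```

```text
the job is handed in; nothing more can be done
None
```

The bar lies released in the blue tray and the gripper is holding the lid at about 50° (50.06° from the arm's pose); the job was handed in at about 18 s, with the pot and cup unmoved and the tin hidden from view in the last picture.

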